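Run along the vial stoppers

ROBOT

A 6-joint arm with a two-finger parallel gripper is mounted at the origin on a cart in front of the work surface, level with it; the furniture and walls round the work are solid. World frame = base frame: x ahead of the robot, y to its left, z up, the work surface at z = 0. Lengths are in m, angles in rad, forces in N, time in s.
With the tool pointing down it reaches from about 0.3 to 0.75 m from the base axis. Payload 8.5 kg.
Tool frame: the origin (TCP) lies between the finger pads; the fingertips stand 17 mm ahead of it and the grasp point (between the pads) lies 2 mm behind it; z points along the fingers, y is the line along which they close (so a half turn about z gives the same grasp; the last joint's range is limited). The gripper opens to 88 mm and grips with 3 to 60 N. Pads are 18 mm wide; open, the fingers measure 123 mm over their backs; the gripper's body (75 mm by 187 mm) begins 45 mm behind the grasp point.
Start: joints at [1.027, 0.381, 1.297, -0, 1.464, -0.215], TCP at [0.178, 0.521, 0.256] pointing down, gripper open.
Joint ranges: [-3.11, 3.11], [-0.89, 2.33], [0.22, 2.48], [-1.42, 4.56], [0.17, 2.85], [-2.88, 2.88]. Speed limits (rad/s): [2.39, 2.39, 3.14, 3.14, 3.14, 3.14].

INTERFACE

Orientations are given as a unit quaternion [x, y, z, w].
In Python, from station import * gives the robot as it stands.
- The arm moves only by the shell command python3 -m handwheel 'ROWS' [OPENING] [FORCE]. ROWS is JSON, a list of rows, each a list of 4 numbers: the shift along the world's x, y, z in mm, then the turn about the world's z in rad. A call has 1 to 12 rows; each row is the pose to reach, as a shift and turn from the pose commanded when the call began; what a row does not reach only later rows make up. A row lasts 1/8 s, in which the tool goes at most 62.5 mm and 10.7 degrees, less where a joint would pass 70% of its speed; a pose out of reach is approached as far as the arm can. A call with a gripper value outside its range is refused whole. OPENING is the gripper command: -1 is fully open, 1 is shut, values between are in proportion, set as the call begins (- or left out, the last holds). The fingers move at their own pace and stop on an object; FORCE is the grip in N (left out, the last holds). Time passes only in rows, so rows that repeat a pose let the fingers close. It gives the time, the measured TCP pose, the force, the opening and the grip force at its end, in the units of the state.
- observe(): the state, without advancing time (a new reading comes with each control period).
- capture(name): name is "side" or "top"; returns (picture, depth): 480x640x3 uint8, blue, green, red; 480x640 float32, m along the optical axis (not along the pixel's ray), 0 where there is no reading.
- get_calibration(name): a dict with "camera_matrix" (3x3 intrinsics, pixels), "eye" and "orientation" of the camera in the world. Camera axes: x right, y up, looking along -z (the intrinsics and any distortion apply to the point x, -y, -z); pixel columns grow to the right and rows downward; lengths in m; the calibration is good to about 2 mm. A picture is of the moment at which its call begins. get_calibration takes no time and is no camera call.
- job_done(): hands the job in; it is judged then, once.
The state is a dict: "time": time; "joints": joint angles; "joint_vel": joint speeds; "effort": joint torques, N m; "tool_pos": TCP position; "tool_rot": TCP orientation; "wrist_force": force on the tool from outside, world axes, zero at the start; "moment": the same for the moment, N m; "opening": finger opening in m; "gripper_force": force on a finger pad.
Only numpy, scipy, OpenCV 4.12 (cv2) and the standard library are available. Lean on these libraries where they do the work, as an engineer would, in place of code of your own. Each camera call takes 0.05 s, during which the arm holds its last target. There are 200 camera calls.

TASK

The six white dome stoppers in the curved sample tray stand a little proud of their vials: starting at the end with the lug, run your fingertips lightly along the row to the other end in one unbroken pass, keeping close over the stoppers, so that each in turn is pressed fully home. Only touch, do not pinch or lift anything, and do not shove the tray about or lean hard on it. Leave the beaker, weight, spare stopper and glass dish beside the tray where they stand.

Things in the scene. Friction and masses are not known exactly. Their poses are not given: they have to be found in the camera images.
- sample_tray: Loose curved aluminium block, 40 mm high, 60 mm wide, about 1.7 kg; origin under its middle, z up. Centre line: arc of radius 160 mm about x=-150 mm, y=0 of its frame, from -0.68 to 0.68 rad, bowing to +x. A flat lug (26 mm wide, 16 mm high) sticks 40 mm out of its +y end. Along the arc, 34 mm apart, six vial collars 25 mm across rise 3 mm above its top, each with a stopper.
- top1 (a point): Highest point of push-in stopper 1 of the tray (next to the lug); it moves with the stopper: 51 mm above the tray's underside when home, up to 55 mm when proud. The stopper is a smooth, slippery white dome 22 mm across and 8 mm high on a 16 mm stem, sliding straight down into its vial.
- top2 (a point): Highest point of push-in stopper 2 of the tray (counted from the lug end); it moves with the stopper: 51 mm above the tray's underside when home, up to 55 mm when proud. The stopper is a smooth, slippery white dome 22 mm across and 8 mm high on a 16 mm stem, sliding straight down into its vial.
- top3 (a point): Highest point of push-in stopper 3 of the tray (counted from the lug end); it moves with the stopper: 51 mm above the tray's underside when home, up to 55 mm when proud. The stopper is a smooth, slippery white dome 22 mm across and 8 mm high on a 16 mm stem, sliding straight down into its vial.
- top4 (a point): Highest point of push-in stopper 4 of the tray (counted from the lug end); it moves with the stopper: 51 mm above the tray's underside when home, up to 55 mm when proud. The stopper is a smooth, slippery white dome 22 mm across and 8 mm high on a 16 mm stem, sliding straight down into its vial.
- top5 (a point): Highest point of push-in stopper 5 of the tray (counted from the lug end); it moves with the stopper: 51 mm above the tray's underside when home, up to 55 mm when proud. The stopper is a smooth, slippery white dome 22 mm across and 8 mm high on a 16 mm stem, sliding straight down into its vial.
- top6 (a point): Highest point of push-in stopper 6 of the tray (at the end without a lug); it moves with the stopper: 51 mm above the tray's underside when home, up to 55 mm when proud. The stopper is a smooth, slippery white dome 22 mm across and 8 mm high on a 16 mm stem, sliding straight down into its vial.
- stopper1 (a joint): How far stopper 1 is pushed in (m): 0 = 4 mm proud, 0.004 = fully home, the dome's underside on the collar (hard stop). It yields to about 1.5 N, stays where it is left, and starts between 0 and 0.0008.
- stopper2 (a joint): How far stopper 2 is pushed in (m): 0 = 4 mm proud, 0.004 = fully home, the dome's underside on the collar (hard stop). It yields to about 1.5 N, stays where it is left, and starts between 0 and 0.0008.
- stopper3 (a joint): How far stopper 3 is pushed in (m): 0 = 4 mm proud, 0.004 = fully home, the dome's underside on the collar (hard stop). It yields to about 1.5 N, stays where it is left, and starts between 0 and 0.0008.
- stopper4 (a joint): How far stopper 4 is pushed in (m): 0 = 4 mm proud, 0.004 = fully home, the dome's underside on the collar (hard stop). It yields to about 1.5 N, stays where it is left, and starts between 0 and 0.0008.
- stopper5 (a joint): How far stopper 5 is pushed in (m): 0 = 4 mm proud, 0.004 = fully home, the dome's underside on the collar (hard stop). It yields to about 1.5 N, stays where it is left, and starts between 0 and 0.0008.
- stopper6 (a joint): How far stopper 6 is pushed in (m): 0 = 4 mm proud, 0.004 = fully home, the dome's underside on the collar (hard stop). It yields to about 1.5 N, stays where it is left, and starts between 0 and 0.0008.
- beaker_small: Small glass beaker, 54 mm across, 70 mm high, standing loose inside the tray's bow; origin under its centre.
- weight_100: Brass-coloured balance weight with a knob, 27 mm across, 34 mm high, loose beside the tray's outer side; origin under its centre.
- spare_stopper: Spare rubber stopper, 34 mm across, 25 mm high, standing loose on the worktop beside the tray (not one of the six); origin under its centre.
- petri_dish: Lidded glass dish, 74 mm across, 16 mm high, loose near the end of the tray that has no lug; origin under its centre.
Mind the look-alikes: they are no part of the job. What is shaped like the beaker_small but green or purple is not meant.

How it is judged:
On the way, in this order (a step that is already met when the one before it is completed fails the run):
1. stopper 1, counted from the lug, is pressed home, before the next one (value of joint stopper1 above 0.0029 m), for 0.05 s.
2. stopper 2, counted from the lug, is pressed home, before the next one (value of joint stopper2 above 0.0029 m), for 0.05 s.
3. stopper 3, counted from the lug, is pressed home, before the next one (value of joint stopper3 above 0.0029 m), for 0.05 s.
4. stopper 4, counted from the lug, is pressed home, before the next one (value of joint stopper4 above 0.0029 m), for 0.05 s.
5. stopper 5, counted from the lug, is pressed home, before the next one (value of joint stopper5 above 0.0029 m), for 0.05 s.
6. stopper 6, counted from the lug, is pressed home (value of joint stopper6 above 0.0029 m), for 0.05 s.
At the end, for the whole second after the job is handed in: All six stoppers are within 1.1 mm of fully home; the tray stands flat, at rest, within 30 mm of where it was; the beaker, weight, spare stopper and glass dish stand upright within 20 mm of where they were (value of joint each of stopper1, stopper2, stopper3, stopper4, stopper5, stopper6 above 0.0029 m and distance of sample_tray from where it was at the start of the episode below 0.03 m and linear speed of sample_tray below 0.01 m/s and angle between sample_tray's own z axis and vertical below 0.05 rad and distance of each of beaker_small, weight_100, spare_stopper, petri_dish from where it was at the start of the episode below 0.02 m and angle between each of beaker_small, weight_100, spare_stopper, petri_dish's own z axis and vertical below 0.2 rad); the robot touches nothing.
It fails at once if the fingertips are raised more than about 25 mm above the seated stoppers between the first and the last stopper (the pass is broken) (value of joint stopper1 above 0.0029 m and not (value of joint stopper6 above 0.0029 m) and z of the grasp point in the frame of sample_tray above 0.095 m).
It fails at once if the fingers press on the tray or its stoppers with more than 35 N (contact force between the fingers and sample_tray above 35 N).
It fails at once if the tray is lifted (height (world z) of sample_tray above 0.008 m).
It fails at once if the tray is shoved more than 30 mm (distance of sample_tray from where it was at the start of the episode above 0.03 m).
It fails at once if a bystander is lifted, tipped or moved more than 20 mm (distance of any of beaker_small, weight_100, spare_stopper, petri_dish from where it was at the start of the episode above 0.02 m or angle between any of beaker_small, weight_100, spare_stopper, petri_dish's own z axis and vertical above 0.3 rad or height (world z) of any of beaker_small, weight_100, spare_stopper, petri_dish above 0.01 m).
It also fails if it takes over 40 s, if anything falls off the work surface, if the arm or the gripper's body presses on something with over 40 N, if the wrist force passes 120 N, or if a joint passes its speed limit or range.

## Working session

There is one attempt and no reset: what is moved stays moved. The work goes in short steps, Python scripts to look and compute and a shell command to move; the robot and the scene stay as the last step left them, time stands still between calls to the robot, and variables do not carry over. Pictures are saved under pics/ and viewed, at most 10 in all, crops included, and the job is handed in when it is done.

```bash
mkdir -p pics; python3 - <<'E'
from station import *
import cv2
for n in("top","side"):
    p,d=capture(n); cv2.imwrite(f"pics/{n}0.png",p)
    c=get_calibration(n); print(n,c)
s=observe(); print(s)
E
```

```text
top {'camera_matrix': array([[617.20687008,   0.        , 313.39630102],
       [  0.        , 617.20687008, 235.26096236],
       [  0.        ,   0.        ,   1.        ]]), 'eye': array([0.30900547, 0.11696902, 1.36461197]), 'orientation': array([-0.06493689,  0.06461254,  0.71329213, -0.69485449])}
side {'camera_matrix': array([[589.43447903,   0.        , 320.75237913],
       [  0.        , 589.43447903, 237.89867179],
       [  0.        ,   0.        ,   1.        ]]), 'eye': array([ 0.10616147, -0.49074985,  0.68047776]), 'orientation': array([ 0.39305958, -0.13035909, -0.27046814,  0.86911315])}
{'time': 0.1, 'joints': array([ 1.02666631e+00,  3.81145943e-01,  1.29812500e+00, -1.26862118e-05,
        1.46360444e+00, -2.15290926e-01]), 'joint_vel': array([ 0.00174283, -0.00389044, -0.00207941,  0.00221202,  0.00208099,
       -0.00213659]), 'effort': array([ 4.62910815e-03, -4.38649428e+01, -2.24909377e+01,  7.15051708e-02,
        3.42720409e-02, -1.20447498e-04]), 'tool_pos': array([0.17750495, 0.52033985, 0.25521043]), 'tool_rot': array([ 1.63679025e-01,  9.86513439e-01, -5.98020143e-04, -2.31866217e-04]), 'wrist_force': array([-0.72102086, -0.11019683, -0.0380415 ]), 'moment': array([0.00146031, 0.0515091 , 0.03801537]), 'gripper_force': 0.0, 'opening': 0.08806032469542502}
```

View pics/top0.png

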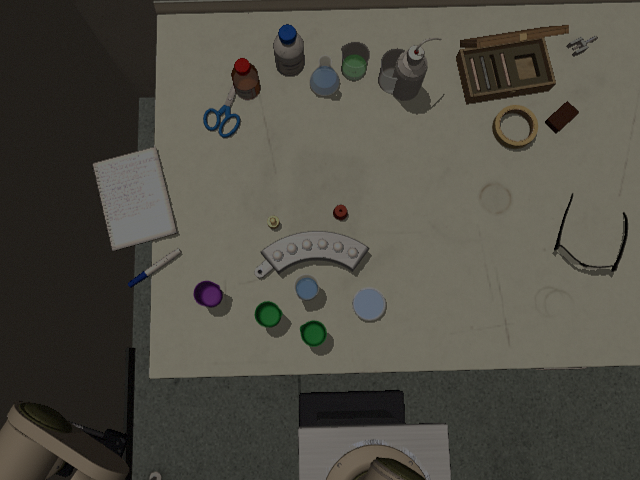

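View pics/side0.png

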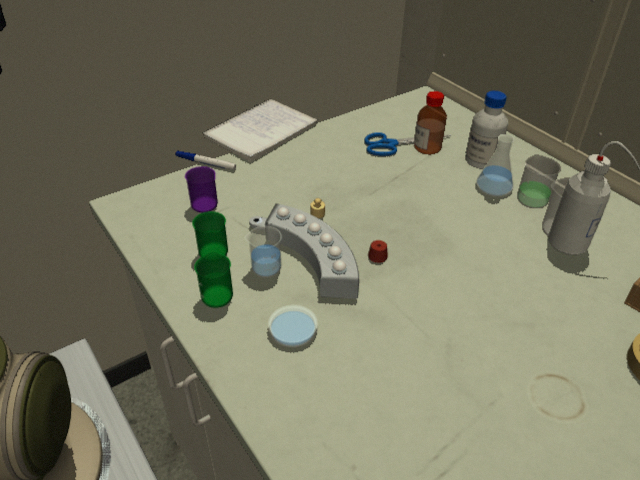

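The top view shows the tray at about (315,250), with its lug at (263,270) on the left, so stopper 1 is the leftmost. Nearby:
- **Clear beaker:** (307,288)
- **Weight:** (273,222)
- **Red spare stopper:** (340,212)
- **Dish:** (369,304)

Possible mix-ups:
- **Beakers:** the green ones at (268,314) and (313,333) and the purple one at (208,294) are not the clear beaker at (307,288).
- **Stoppers:** the red spare at (340,212) is not one of the six white domes, which run from (278,255) to (352,253). I'll use the white ones.

```bash
cat > h.py <<'E'
from station import *
import cv2, numpy as np
from scipy.spatial.transform import Rotation as R
def ray(n,u,v,z):
    c=get_calibration(n);K=c["camera_matrix"]
    d=np.linalg.inv(K)@[u,v,1]; d=R.from_quat(c["orientation"]).apply([d[0],-d[1],-d[2]])
    e=c["eye"]; return e+d*(z-e[2])/d[2]
def pix(n,P):
    c=get_calibration(n);K=c["camera_matrix"]
    q=R.from_quat(c["orientation"]).inv().apply(np.array(P)-c["eye"]); q=q*[1,-1,-1]
    q=(K@q.T).T; return q[:,:2]/q[:,2:]
E
python3 - <<'E'
from h import *
def blobs(n,box,thr,z=.051):
    p=cv2.imread(f"pics/{n}0.png");x0,y0,x1,y1=box
    g=cv2.cvtColor(p,cv2.COLOR_BGR2GRAY)[y0:y1,x0:x1]
    g=cv2.resize(g,None,fx=6,fy=6,interpolation=cv2.INTER_CUBIC)
    h=cv2.HoughCircles(g,cv2.HOUGH_GRADIENT,1,60,param1=80,param2=14,minRadius=22,maxRadius=48)
    im=cv2.cvtColor(g,cv2.COLOR_GRAY2BGR); out=[]
    for a,b,r in sorted(h[0].tolist()):
        cv2.circle(im,(int(a),int(b)),int(r),(0,0,255),1)
        u,v=(a+.5)/6-.5+x0,(b+.5)/6-.5+y0; P=ray(n,u,v,z); out.append(P); print(n,round(u,1),round(v,1),round(r/6,1),np.round(P*1000,1))
    cv2.imwrite(f"pics/{n}crop.png",im)
    return out
blobs("top",(250,225,380,285),0)
blobs("side",(262,195,362,285),0)
E
```

```text
top 259.8 272.5 4.4 [474.7 231.1  51. ]
top 292.7 248.8 5.0 [524.2 159.8  51. ]
side 316.7 202.7 4.5 [574.6 177.   51. ]
side 328.3 240.5 5.2 [533.5  84.2  51. ]
```

View pics/topcrop.png

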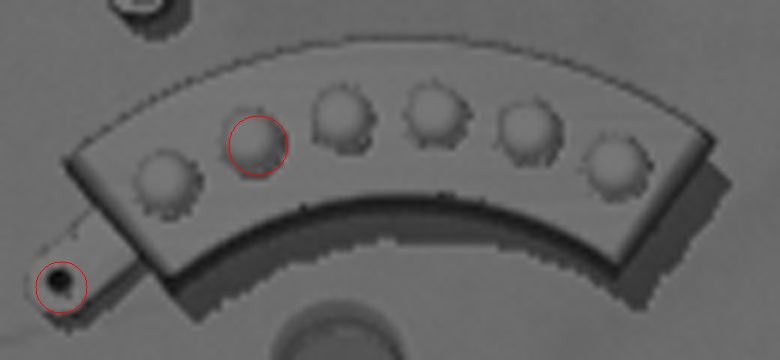

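View pics/sidecrop.png

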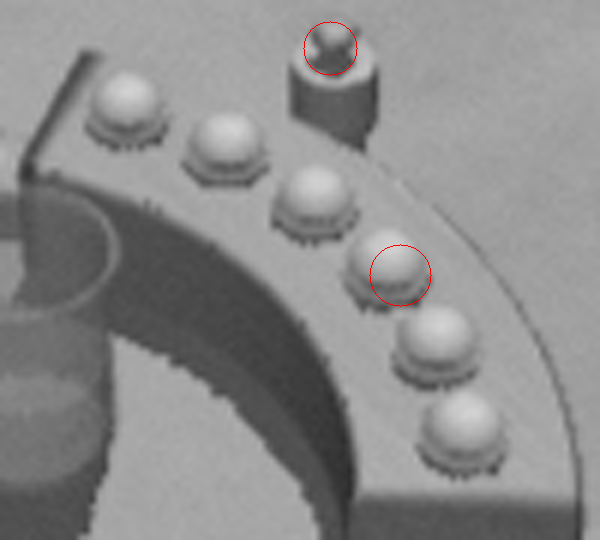

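The top crop shows the six domes at crop pixels (165,183), (253,142), (342,117), (435,113), (528,132) and (615,166), with the lug at the left. The side crop shows the same row. Hough found only one dome in each crop, so I'll use these centres and fit the known six-point arc to both views.

```bash
python3 - <<'E'
from h import *
from scipy.optimize import least_squares
t=np.array([(165,183),(253,142),(342,117),(435,113),(528,132),(615,166)])/6+[250-.4,225-.4]
s=np.array([(128,98),(226,140),(316,192),(389,262),(438,333),(464,422)])/6+[262-.4,195-.4]
th=(3.5-np.arange(1,7))*34/160
L=np.c_[-.15+.16*np.cos(th),.16*np.sin(th)]
def W(p):
    c,q=np.cos(p[2]),np.sin(p[2]); return L@np.array([[c,q],[-q,c]])+p[:2]
for n,z,px in(("top",.051,t),("side",.051,s)):
    w=np.array([ray(n,u,v,z)[:2] for u,v in px])
    r=least_squares(lambda p:(W(p)-w).ravel(),[.52,.13,0])
    print(n,np.round(r.x,4),np.round(1000*r.fun.reshape(-1,2),1).tolist())
    P=W(r.x);print(np.round(1000*P,1).tolist())
    if n=="top":
        print("headings of radial",np.round(r.x[2]+th,3))
        T=observe(); P0=T["tool_pos"]; m=R.from_quat(T["tool_rot"]).as_matrix(); print("tool y",np.arctan2(m[1,1],m[0,1]),P0)
for n,u,v,z in(("beaker",307,288,.07),("weight",273,222,.03),("spare",340,212,.02),("dish",369,304,.016)): print(n,ray("top",u,v,z))
E
```

```text
top [0.5245 0.1126 0.0112] [[0.1, -0.0], [0.4, 1.1], [-0.4, 0.2], [-0.6, -0.3], [0.5, -0.3], [0.0, -0.6]]
[[511.5, 193.6], [525.8, 162.8], [533.4, 129.7], [533.7, 95.8], [527.0, 62.5], [513.3, 31.5]]
headings of radial [ 0.542  0.33   0.117 -0.095 -0.308 -0.52 ]
tool y 1.2419587650452215 [0.17750495 0.52033985 0.25521043]
side [0.5254 0.1089 0.0053] [[-0.6, -0.3], [0.8, 0.3], [0.0, 0.1], [0.5, 1.6], [-0.7, -1.1], [-0.1, -0.7]]
[[512.9, 189.9], [527.1, 159.0], [534.4, 125.9], [534.6, 91.9], [527.6, 58.7], [513.8, 27.7]]
beaker [0.43695913 0.13077355 0.07      ]
weight [0.58877139 0.20275798 0.03      ]
spare [0.60968544 0.05362521 0.02      ]
dish [ 0.40390003 -0.00273098  0.016     ]
```

```bash
python3 -m handwheel '[[60,-60,0,-0.15],[120,-120,0,-0.3],[180,-180,0,-0.45],[240,-240,0,-0.6],[300,-295,0,-0.7],[334,-329,0,-0.7],[334,-329,-40,-0.7],[334,-329,-90,-0.7],[334,-329,-130,-0.7],[334,-329,-146,-0.7],[334,-329,-146,-0.7],[334,-329,-146,-0.7]]' 1 10
python3 - <<'E'
from h import *
for n in("top","side"):
    p,d=capture(n)
    T=observe(); 
    x0,y0=(250,215) if n=="top" else (230,140)
    cv2.imwrite(f"pics/{n}1.png",cv2.resize(p[y0:y0+110,x0:x0+140] if n=="top" else p[y0:y0+150,x0:x0+150],None,fx=4,fy=4,interpolation=cv2.INTER_CUBIC))
print(T["tool_pos"],T["wrist_force"],T["opening"],pix("side",[T["tool_pos"]-[0,0,.017]]))
E
```

```text
time: 1.6
tool_pos: [0.512, 0.1917, 0.1107]
tool_rot: [0.492, 0.871, 0.0, 0.001]
wrist_force: [0.6, 0.4, 0.3]
opening: 0.0007
gripper_force: 0.0
[0.51194548 0.19173705 0.11084874] [ 0.44138312 -0.1141175   0.49292661] 0.000542795016088391 [[280.90496124 190.60662071]]
```

View pics/side1.png

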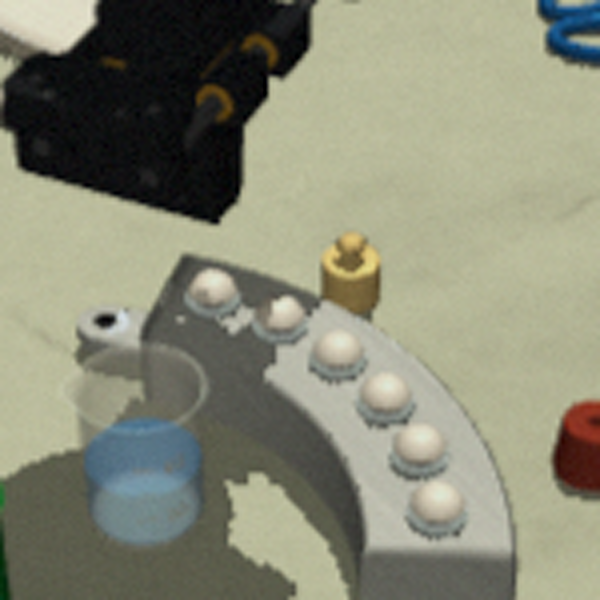

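The side crop shows the gripper's dark body in the upper left. Its lower corner is at (218,220), close to where I projected the fingertip (204,202), and I can't see any slim fingers. I'll check the geometry using depth.

```bash
python3 - <<'E'
from h import *
p,d=capture("side");c=get_calibration("side");K=c["camera_matrix"]
v,u=np.mgrid[90:215:1,215:330:1];z=d[v,u]
X=np.stack([(u-K[0,2])/K[0,0]*z,-(v-K[1,2])/K[1,1]*z,-z],-1)
Wd=R.from_quat(c["orientation"]).apply(X.reshape(-1,3))+c["eye"]
T=observe();q=R.from_quat(T["tool_rot"]).inv().apply(Wd-T["tool_pos"])*1000
k=(z.ravel()>0)&(Wd[:,2]>.075)&(np.abs(q[:,:2]).max(1)<120)
q=q[k]
for a in range(-120,30,10):
    b=q[(q[:,2]>=a)&(q[:,2]<a+10)]
    if len(b): print(a,len(b),np.percentile(b,[2,50,98],axis=0)[:,:2].round().tolist())
im=p.copy()
print(pix("side",T["tool_pos"]+R.from_quat(T["tool_rot"]).apply(np.array([[0,0,17],[0,0,-47],[37,93,-47],[-37,93,-47],[37,-93,-47],[-37,-93,-47]])/1000)).round())
cv2.imwrite("pics/side2.png",p[0:300,100:500])
E
```

```text
-120 170 [[-21.0, -43.0], [-5.0, -41.0], [20.0, -24.0]]
-110 217 [[-21.0, -44.0], [-13.0, -40.0], [19.0, 12.0]]
-100 568 [[-32.0, -94.0], [-15.0, -41.0], [26.0, 86.0]]
-90 1260 [[-35.0, -95.0], [-13.0, -58.0], [30.0, 88.0]]
-80 417 [[-35.0, -94.0], [-22.0, -48.0], [32.0, 83.0]]
-70 607 [[-35.0, -88.0], [-24.0, -20.0], [27.0, 79.0]]
-60 410 [[-35.0, -88.0], [-19.0, -84.0], [31.0, 79.0]]
-50 78 [[-34.0, -87.0], [-11.0, -85.0], [32.0, 79.0]]
-40 10 [[-11.0, -21.0], [-10.0, -15.0], [-9.0, -10.0]]
-30 41 [[-11.0, -19.0], [-9.0, -16.0], [-3.0, 4.0]]
-20 74 [[-11.0, -19.0], [-9.0, -12.0], [-1.0, 14.0]]
-10 76 [[-11.0, -18.0], [-9.0, -6.0], [0.0, 14.0]]
0 66 [[-11.0, -17.0], [-9.0, -13.0], [1.0, 10.0]]
10 39 [[-11.0, -16.0], [-9.0, -4.0], [3.0, 9.0]]
[[281. 191.]
 [280. 158.]
 [285. 126.]
 [324. 136.]
 [230. 184.]
 [273. 196.]]
```

View pics/side2.png

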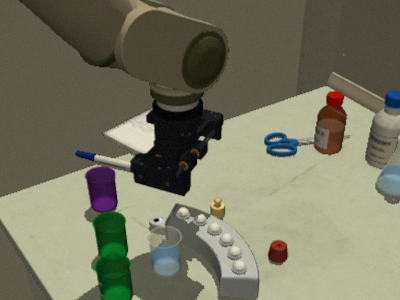

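The depth check agrees with the gripper geometry. The closed fingers are about 20 mm along the row and 36 mm across it, with the tip where I expected, hidden behind the body in this view. Next I'll feel my way down onto stopper 1.

```bash
python3 -m handwheel '[[0,0,-20,0],[0,0,-32,0],[0,0,-37,0],[0,0,-38,0],[0,0,-38,0],[0,0,-38,0]]'
python3 -m handwheel '[[0,0,-1,0],[0,0,-2,0],[0,0,-2,0],[0,0,-2,0]]'
python3 -m handwheel '[[0,0,-0.5,0],[0,0,-1,0],[0,0,-1,0],[0,0,-1,0]]'
```

```text
time: 2.5
tool_pos: [0.5117, 0.1916, 0.0721]
tool_rot: [0.492, 0.871, 0.0, 0.0]
wrist_force: [-0.1, 0.6, 0.5]
opening: 0.0004
gripper_force: 0.0
time: 3.0
tool_pos: [0.5117, 0.1915, 0.0698]
tool_rot: [0.492, 0.871, 0.0, 0.0]
wrist_force: [0.3, 0.6, 2.0]
opening: 0.0003
gripper_force: 0.5
time: 3.5
tool_pos: [0.5115, 0.1915, 0.0687]
tool_rot: [0.492, 0.871, -0.0, -0.0]
wrist_force: [0.7, -0.1, 1.3]
opening: 0.0003
gripper_force: 0.5
```

```bash
python3 -m handwheel '[[0,0,-0.5,0],[0,0,-0.5,0],[0,0,-0.5,0]]'
python3 -m handwheel '[[0,0,-0.5,0],[0,0,-0.5,0],[0,0,-0.5,0]]'
```

```text
time: 3.88
tool_pos: [0.5116, 0.1915, 0.0683]
tool_rot: [0.492, 0.871, -0.0, -0.0]
wrist_force: [-0.0, -0.5, 1.5]
opening: 0.0004
gripper_force: 0.7
time: 4.25
tool_pos: [0.5116, 0.1915, 0.068]
tool_rot: [0.492, 0.871, 0.0, 0.0]
wrist_force: [-0.6, -0.5, 5.0]
opening: 0.0005
gripper_force: 2.7
```

```bash
python3 -m handwheel '[[2,-4,1,-0.03],[4,-8,1.5,-0.05],[6,-12,2,-0.08],[8,-16,2,-0.11],[10,-20,2,-0.14],[11.5,-24,1.5,-0.16],[13,-28,0.5,-0.19],[14.3,-30.8,0,-0.21],[14.3,-30.8,0,-0.21],[14.3,-30.8,-0.2,-0.21],[14.3,-30.8,-0.2,-0.21]]'
```

```text
time: 5.62
tool_pos: [0.5263, 0.1604, 0.068]
tool_rot: [0.581, 0.814, 0.0, 0.001]
wrist_force: [-0.5, -1.7, 6.4]
opening: 0.0009
gripper_force: 3.1
```

```bash
python3 -m handwheel '[[1.3,-4,1,-0.03],[2.4,-8,1.5,-0.05],[3.5,-13,2,-0.08],[4.6,-18,2,-0.11],[5.6,-22,2,-0.14],[6.3,-26,1.5,-0.17],[7,-30,0.5,-0.19],[7.6,-33,0,-0.21],[7.6,-33,0,-0.21],[7.6,-33,0,-0.21]]'
```

```text
time: 6.88
tool_pos: [0.534, 0.1274, 0.068]
tool_rot: [0.663, 0.749, 0.0, 0.001]
wrist_force: [-0.3, -0.6, 5.0]
opening: 0.0005
gripper_force: 2.7
```

```bash
python3 -m handwheel '[[0.3,-4,1,-0.03],[0.6,-8,1.5,-0.05],[0.8,-13,2,-0.08],[0.9,-18,2,-0.11],[0.9,-22,2,-0.14],[0.8,-26,1.5,-0.17],[0.5,-30,0.5,-0.19],[0.3,-34,0,-0.21],[0.3,-34,0,-0.21],[0.3,-34,0,-0.21]]'
```

```text
time: 8.12
tool_pos: [0.5342, 0.0933, 0.068]
tool_rot: [0.738, 0.675, 0.0, 0.001]
wrist_force: [-1.0, -1.1, 5.7]
opening: 0.0007
gripper_force: 2.8
```

```bash
python3 -m handwheel '[[-0.5,-4,1,-0.03],[-1,-8,1.5,-0.05],[-1.9,-13,2,-0.08],[-2.9,-18,2,-0.11],[-3.8,-22,2,-0.14],[-4.8,-26,1.5,-0.17],[-5.8,-30,0.5,-0.19],[-6.7,-33.3,0,-0.21],[-6.7,-33.3,0,-0.21],[-6.7,-33.3,0,-0.21]]'
python3 - <<'E'
from h import *
p,d=capture("side"); T=observe(); print(T["tool_pos"],T["wrist_force"])
cv2.imwrite("pics/side3.png",cv2.resize(p[140:290,230:380],None,fx=4,fy=4,interpolation=cv2.INTER_CUBIC))
E
```

```text
time: 9.38
tool_pos: [0.5274, 0.06, 0.068]
tool_rot: [0.804, 0.594, 0.0, 0.001]
wrist_force: [-0.4, -1.3, 5.0]
opening: -0.0
gripper_force: 2.9
[0.5274083  0.05998639 0.0679992 ] [-1.44787711 -0.53811663  6.5041174 ]
```

View pics/side3.png

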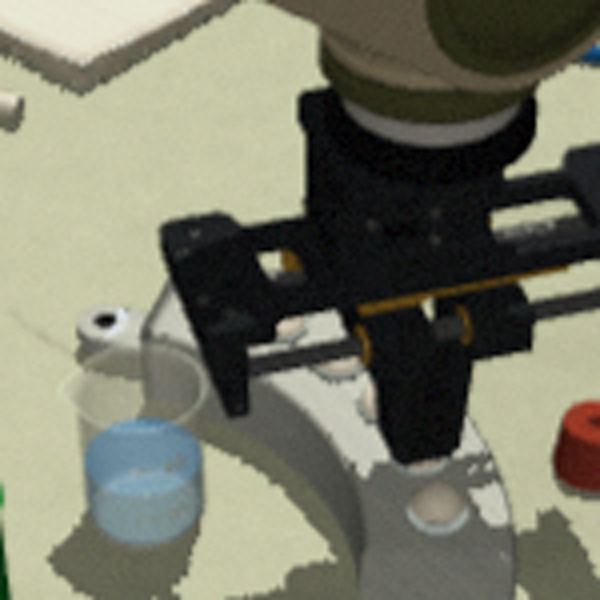

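The fingertips are on stopper 5 at crop (422,460). Stopper 6 at (438,505) is still to do, and the tray and bystanders haven't moved. Last stopper next, then lift.

```bash
python3 -m handwheel '[[-1.3,-4,1,-0.03],[-2.7,-8,1.5,-0.05],[-4.5,-12,2,-0.08],[-6.4,-16,2,-0.11],[-8.4,-20,2,-0.14],[-10.3,-24,1.5,-0.17],[-12.2,-28,0.5,-0.19],[-13.7,-31,0,-0.21],[-13.7,-31,0,-0.21],[-13.7,-31,0,-0.21]]'
```

```text
time: 10.68
tool_pos: [0.5137, 0.0291, 0.068]
tool_rot: [0.862, 0.506, 0.0, 0.001]
wrist_force: [-1.3, -0.8, 5.4]
opening: 0.0004
gripper_force: 2.9
```

```bash
python3 -m handwheel '[[0,0,5,0],[0,0,20,0],[0,0,60,0],[0,0,110,0],[0,0,150,0],[0,-50,150,0],[0,-100,150,0],[0,-150,150,0],[0,-200,150,0],[0,-250,150,0],[0,-250,150,0],[0,-250,150,0]]'
python3 - <<'E'
from h import *
p,d=capture("side")
cv2.imwrite("pics/side4.png",cv2.resize(p[185:345,200:400],None,fx=4,fy=3.75,interpolation=cv2.INTER_CUBIC))
p0=cv2.imread("pics/side0.png")
cr=lambda a:cv2.resize(a[195:285,262:362],None,fx=4,fy=4,interpolation=cv2.INTER_CUBIC)
cv2.imwrite("pics/cmp.png",np.hstack([cr(p0),cr(p)]))
E
```

```text
time: 12.18
tool_pos: [0.5131, -0.2199, 0.2174]
tool_rot: [0.862, 0.507, -0.0, -0.001]
wrist_force: [-0.2, 0.8, 0.8]
opening: 0.0001
gripper_force: 0.0
```

View pics/cmp.png

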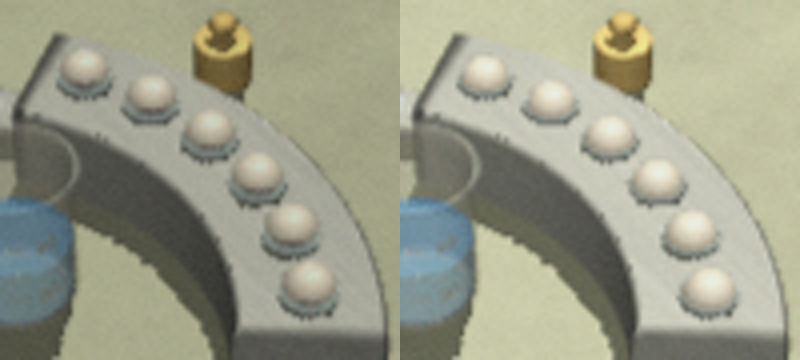

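View pics/side4.png

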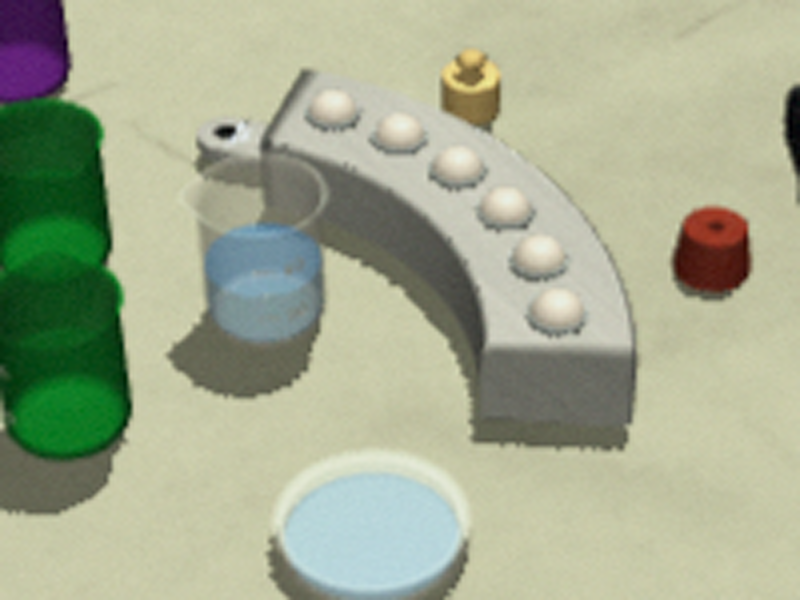

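In the before/after view, all six domes have sunk equally onto their collars. For example, dome 1 went from (85,68) to (485,75), where the right half is offset 400 px, and dome 6 from (308,283) to (708,290). The tray and bystanders haven't moved, and the arm is clear.

```bash
python3 -c "
from station import *
print(job_done())"
```

```text
the job is handed in; nothing more can be done
None
```

The job is handed in (no verdict came back): all six stoppers were pressed home in order from the lug end in one low pass with 5–6.5 N measured at the stops, easing up 2 mm between stoppers, and in the last picture all six look seated, with the tray, beaker, weight, spare stopper and dish where they stood.

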